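# Tare the empty bowl on the portion scale, then add the onion

### The job

Put the empty blue bowl on the scale's platform, push it back until it is firmly home against both posts of the backstop, and keep 5 to 10 N on it there for a second. Let go, press the tare key well down and hold it for a second, release it, and then lower the red onion gently into the bowl, leaving the bowl standing there. Be gentle with the scale (never more than about 10 N anywhere) and leave the mill, jar and tin alone.

Things in the scene. Friction and masses are not known exactly. Their poses are not given: they have to be found in the camera images.
- scale: white portion scale fixed to the table; housing 290 mm along its x, 220 mm along y, top 45 mm above the table. Origin: table level, middle of the housing; x from the front panel (tare key, display) to the back (backstop), y left seen from the front. Place and yaw vary. Platform centre at (30, 0, 65) mm, top of the tare key at (-112, -50, 58) mm in this frame.
- platform_centre (a point): centre of the top face of the aluminium weighing platform, 200 mm along the scale's x, 220 mm along y, 12 mm thick, top 65 mm above the table when empty; axes as the scale. The backstop's two upright posts are 16 mm thick, 37 mm high above the platform, at y = +34 and -34 mm, on a crossbar 9 mm high behind them.
- platform (a joint): how far the sprung weighing platform is pushed down, in m: 0 when empty, about 0.33 mm per newton of load (3000 N/m), end stop 9 mm.
- stop_rail: two dark strips on the platform guiding the backstop, a low crossbar with two slippery black plastic posts. Origin and axes as platform_centre (not the posts). The last user clamped the post axes between x = 52 and 82 mm in this frame; not measured. Does not shift below 60 N. A bowl pushed home touches both posts: its centre at y = 0, 68 mm before the post axes (x = -16 to 14 mm).
- tare (a joint): travel of the blue tare key, in m: 0 up, 6 mm fully down. It needs 1.5 N to start and then 1 N per mm (5 N at 3.5 mm, 7.5 N at the end stop); it registers below 3.5 mm and springs back.
- tare_top (a point): centre of the top of the blue tare key, 30 mm along the scale's x by 34 mm along y, 58 mm above the table when up; pressed straight down. The square key right of the dark green display on the front panel.
- bowl: empty blue round bowl, about 0.25 kg, loose. 52 mm high; outer radius 62 mm at the foot, 66 mm at 25 mm height, 70 mm at the rim; wall 8 mm thick, floor 6 mm thick; can be picked up by its wall (one finger inside, one outside). Origin: centre of its underside, z up.
- onion: small red onion, about 70 g, loose, standing on the wooden board; greatest diameter 46 mm at 19 to 25 mm height, 50 mm high with its stub, flat foot of 28 mm. Origin: centre of its underside, z up.
- board: small wooden board fixed on the table, 160 x 160 mm, 15 mm thick, the onion stands on it. Origin: centre of its underside.
- mill: dark wooden pepper mill, 54 mm wide, 135 mm high, bystander. Origin: centre of its underside.
- jar: amber glass jar with steel cap, 60 mm wide, 85 mm high, bystander. Origin: centre of its underside.
- tin: tin can with a red label, 74 mm wide, 100 mm high, bystander. Origin: centre of its underside.
Mind the look-alikes: they are no part of the job. There is more than one size of the bowl; the job needs the larger. Leave any yellow look-alike of the onion alone.

How it is judged:
By the outcome, as a careful person would: the job done as asked, in the order asked, and still so for the second after the job is handed in, with the robot touching nothing.
It also fails if it takes over 72 s, if anything falls off the work surface, if the arm or the gripper's body presses on something with over 40 N, if the wrist force passes 120 N, or if a joint passes its speed limit or range.

### The arm

A 7-joint arm with a two-finger parallel gripper is mounted at the origin on the work surface. World frame = base frame: x ahead of the robot, y to its left, z up, the work surface at z = 0. Lengths are in m, angles in rad, forces in N, time in s.
With the tool pointing down it reaches from about 0.425 to 0.95 m from the base axis. Payload 4.7 kg.
Tool frame: the origin (TCP) lies at the very end of the fingers, on their centre line; the grasp point (between the pads) lies 19 mm behind it (bot.grip_depth is the z of the grasp point in the tool frame, in m); z points along the fingers, y is the line along which they close (so a half turn about z gives the same grasp; the last joint's range is limited). The gripper opens to 85 mm and grips with 20 to 120 N. Pads are 22 mm wide; open, the fingers measure 114 mm over their backs; the gripper's body (76 mm by 85 mm) begins 54 mm behind the grasp point. The pads swing forward as they close: fully open they stand 13 mm farther back than shut.
Start: joints at [-1.275, 0.469, -0.049, 1.532, 0.024, 1.141, -0.082], TCP at [0.215, 0.64, 0.231] pointing down, gripper open.
Joint ranges: [-2.59, 2.59], [-0.33, 1.99], [-1.39, 1.29], [0.1, 2.45], [-1.04, 4.18], [0.21, 1.99], [-2.66, 2.66]. Speed limits (rad/s): [2.57, 2.57, 3.14, 3.14, 3.14, 3.14, 3.14].

### API

Orientations are given as a unit quaternion [x, y, z, w].
In Python, from station import bot, viewer gives the robot as it stands.
- The arm moves only by the shell command python3 -m inch 'ROWS'. ROWS is JSON, a list of rows, each a list of 3 entries, a list of its own where there are three numbers: the finger opening in cm, from 0 to 8.54, then the shift along the tool's x, y, z in cm, then the turn, a rotation vector about the tool's x, y, z in rad. A call has 1 to 8 rows; each row is the pose to reach, as a shift and turn from the pose commanded when the call began, along the tool's axes at that moment; what a row does not reach only later rows make up. A row lasts 1/10 s, in which the tool goes at most 50 mm and 8.59 degrees, less where a joint would pass 70% of its speed; a pose out of reach is approached as far as the arm can. A call with a gripper value outside its range is refused whole. The fingers move at their own pace and stop on an object; the grip force is fixed at half the most. Time passes only in rows, so rows that repeat a pose let the fingers close. It gives the time, the measured TCP pose, the force, the opening and the grip force at its end, in the units of the state.
- bot.sense(): the state, without advancing time (a new reading comes with each control period).
- viewer.camera(name): name is "side" or "top" or "wrist"; returns the picture (420x560x3 uint8, red, green, blue); there is no depth.
- viewer.camera_info(name): a dict with "mtx" (3x3 intrinsics, pixels), "cam_to_world" (4x4, takes a point from camera to world coordinates); the wrist camera has in their place "tool_from_camera" (4x4, takes a point from camera to tool coordinates, whose origin is the TCP and whose axes are the flange's). Camera axes: x right, y down, z forward; pixel columns grow to the right and rows downward; lengths in m; the calibration is good to about 2 mm. A picture is of the moment at which its call begins: read the wrist's pose just before it. camera_info takes no time and is no camera call.
- bot.job_done(): hands the job in; it is judged then, once.
The state is a dict: "clock": time; "joint_positions": joint angles; "joint_vel": joint speeds; "joint_efforts": joint torques, N m; "eef_pos": TCP position; "tcp_rot": TCP orientation; "force": force on the tool from outside, world axes, zero at the start; "moment": the same for the moment, N m; "finger_gap": finger opening in m; "finger_force": force on a finger pad.
Only numpy, scipy, OpenCV 4.12 (cv2) and the standard library are available. Lean on these libraries where they do the work, as an engineer would, in place of code of your own. Each camera call takes 0.05 s, during which the arm holds its last target. There are 200 camera calls.

## Working session

There is one attempt and no reset: what is moved stays moved. The work goes in short steps, Python scripts to look and compute and a shell command to move; the robot and the scene stay as the last step left them, time stands still between calls to the robot, and variables do not carry over. Pictures are saved under pics/ and viewed, at most 12 in all, crops included, and the job is handed in when it is done.

```bash
mkdir -p pics; ls
python3 - <<'E'
from station import bot, viewer
import cv2, numpy as np
for n in("top","side"):
    im=viewer.camera(n); cv2.imwrite(f"pics/{n}0.png",im[:,:,::-1]); i=viewer.camera_info(n)
    print(n,np.round(i["mtx"],2).tolist(),np.round(i["cam_to_world"],4).tolist())
print(viewer.camera_info("wrist"))
s=bot.sense();print(s)
E
```

```text
pics
top [[399.68, 0.0, 282.51], [0.0, 399.68, 208.24], [0.0, 0.0, 1.0]] [[-0.0204, -0.9955, 0.0924, 0.4998], [-0.9998, 0.0202, -0.0035, -0.0714], [0.0017, -0.0925, -0.9957, 1.2294], [0.0, 0.0, 0.0, 1.0]]
side [[388.34, 0.0, 278.16], [0.0, 388.34, 214.53], [0.0, 0.0, 1.0]] [[0.6857, -0.4801, 0.547, 0.0717], [-0.7278, -0.4562, 0.512, -0.5866], [0.0037, -0.7493, -0.6623, 0.7104], [0.0, 0.0, 0.0, 1.0]]
{'mtx': array([[325.28979586,   0.        , 280.72940218],
       [  0.        , 325.28979586, 213.94837595],
       [  0.        ,   0.        ,   1.        ]]), 'tool_from_camera': array([[-8.01820290e-04, -9.55247362e-01, -2.95807089e-01,
         7.73667221e-02],
       [ 9.99999068e-01, -4.39024430e-04, -1.29287846e-03,
        -4.41716113e-04],
       [ 1.10515220e-03, -2.95807850e-01,  9.55246824e-01,
        -1.44232459e-01],
       [ 0.00000000e+00,  0.00000000e+00,  0.00000000e+00,
         1.00000000e+00]])}
{'clock': 0.1, 'joint_positions': array([-1.27489076,  0.46941171, -0.04866225,  1.53357798,  0.02409625,
        1.14101339, -0.08228612]), 'joint_vel': array([-0.00047433, -0.00150594,  0.00095396, -0.00360131,  0.00174367,
       -0.0020353 , -0.00064547]), 'joint_efforts': array([ 5.15196134e-04, -5.11515248e+01, -4.70612850e-02, -2.38389838e+01,
        1.07528607e-02,  4.35469905e-03, -2.69459343e-05]), 'eef_pos': array([0.21518676, 0.63921849, 0.23033076]), 'tcp_rot': array([ 1.61639713e-01,  9.86849416e-01, -9.02888706e-04, -1.32579005e-04]), 'force': array([-0.50127435,  0.01089364,  0.21124968]), 'moment': array([-0.02228323, -0.0302796 ,  0.01016678]), 'finger_force': 0.0, 'finger_gap': 0.08542908482876861}
```

View pics/top0.png

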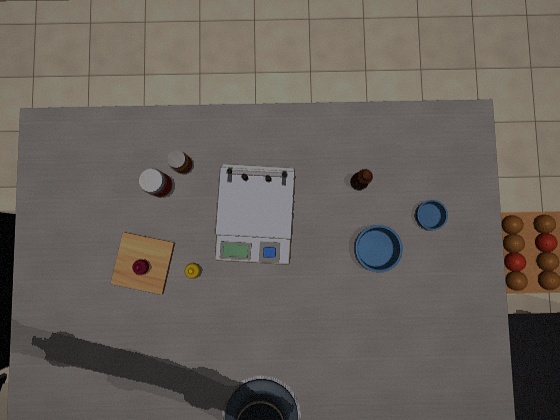

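View pics/side0.png

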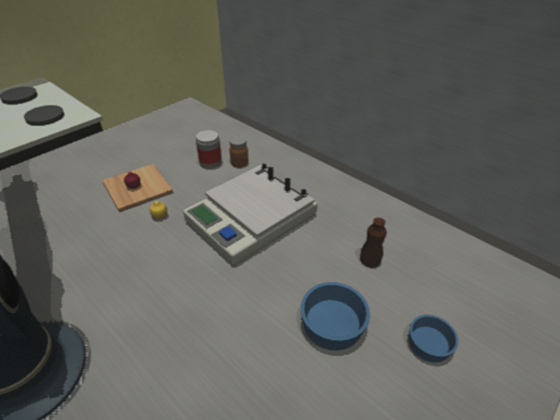

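Top view: the two blue bowls are at (378,248), large, and (431,215), small. The job needs the larger one at (378,248). The onion candidates are the red one on the board at (140,267) and the yellow one at (192,270), a look-alike. The red one on the board fits. The tare key is at (269,252), and the posts are near (245,177) and (267,178). The side view agrees: bowl (335,315), red onion (132,180), key (228,233).

```bash
cat > h.py <<'E'
from station import bot, viewer
import cv2, numpy as np
from scipy.spatial.transform import Rotation as R
def cam(n):
    """rgb, K, cam_to_world"""
    s=bot.sense(); i=viewer.camera_info(n); im=viewer.camera(n)
    if n=="wrist":
        T=np.eye(4);T[:3,:3]=R.from_quat(s["tcp_rot"]).as_matrix();T[:3,3]=s["eef_pos"];T=T@i["tool_from_camera"]
    else: T=i["cam_to_world"]
    return im,i["mtx"],T
def ray(c,p):
    d=c[2][:3,:3]@np.linalg.inv(c[1])@[p[0],p[1],1]; return c[2][:3,3],d/np.linalg.norm(d)
def plane(c,p,z):
    o,d=ray(c,p); return o+d*(z-o[2])/d[2]
def tri(c1,p1,c2,p2):
    (o1,d1),(o2,d2)=ray(c1,p1),ray(c2,p2)
    t=np.linalg.lstsq(np.c_[d1,-d2],o2-o1,rcond=None)[0]
    a,b=o1+t[0]*d1,o2+t[1]*d2; return (a+b)/2,np.linalg.norm(a-b)
def mask(im,lo,hi):
    return cv2.inRange(cv2.cvtColor(im,cv2.COLOR_RGB2HSV),np.array(lo),np.array(hi))
def blobs(m,amin=30):
    n,_,st,ce=cv2.connectedComponentsWithStats(m)
    return sorted([(int(st[i,4]),ce[i].round(1).tolist(),st[i,:4].tolist()) for i in range(1,n) if st[i,4]>=amin],reverse=True)
def hull(m,p):
    n,l=cv2.connectedComponents(m); k=(l==l[int(p[1]),int(p[0])]).astype(np.uint8)
    c=max(cv2.findContours(k,0,cv2.CHAIN_APPROX_NONE)[0],key=len); return cv2.convexHull(c)[:,0].astype(float)
def circ(P):
    A=np.c_[2*P[:,:2],np.ones(len(P))]; x=np.linalg.lstsq(A,(P[:,:2]**2).sum(1),rcond=None)[0]
    return x[:2],np.sqrt(x[2]+x[:2]@x[:2])
E
python3 - <<'E'
from h import *
np.set_printoptions(precision=4,suppress=True)
t,s=cam("top"),cam("side")
for n,c in(("top",t),("side",s)):
    print(n,"blue",blobs(mask(c[0],(95,110,50),(125,255,255)),40)[:5])
    print("red",blobs(mask(c[0],(165,100,30),(180,255,255))|mask(c[0],(0,140,30),(5,255,255)),25)[:6])
    print("white",blobs(mask(c[0],(0,0,150),(180,40,255)),200)[:5])
    print("dark",[b for b in blobs(mask(c[0],(0,0,0),(180,255,50)),6) if b[0]<150])
    print("green",blobs(mask(c[0],(45,60,30),(85,255,255)),40)[:3])
a=cv2.resize(t[0][150:300,100:300],None,fx=3,fy=3,interpolation=2)
cv2.imwrite("pics/scale.png",a[:,:,::-1])
a=np.hstack([cv2.resize(t[0][x[1]:x[1]+100,x[0]:x[0]+130],None,fx=3,fy=3,interpolation=2) for x in((95,220),(335,180))])
cv2.imwrite("pics/cand.png",a[:,:,::-1])
E
```

```text
top blue [(1388, [375.7, 248.1], [355, 225, 47, 47]), (563, [429.8, 214.7], [417, 200, 31, 30]), (112, [269.1, 251.7], [264, 247, 11, 11])]
red [(281, [514.9, 261.4], [504, 252, 22, 19]), (280, [545.8, 242.2], [535, 233, 22, 19]), (179, [140.0, 266.7], [133, 260, 16, 15]), (123, [165.2, 186.7], [154, 173, 18, 24])]
white []
dark [(146, [439.6, 213.2], [426, 202, 20, 26]), (104, [186.5, 166.9], [177, 156, 16, 18]), (70, [2.3, 379.1], [0, 373, 7, 17]), (63, [417.8, 217.0], [414, 203, 13, 27]), (56, [508.6, 278.6], [506, 270, 8, 19]), (41, [145.5, 265.7], [140, 260, 9, 14]), (38, [181.7, 163.6], [172, 154, 15, 15]), (33, [355.0, 247.5], [354, 236, 4, 24]), (31, [244.5, 176.6], [242, 174, 6, 7]), (27, [267.9, 178.0], [266, 175, 5, 7]), (23, [283.8, 174.1], [282, 171, 5, 7]), (23, [229.3, 170.8], [227, 168, 5, 6]), (19, [164.4, 284.5], [162, 276, 5, 18]), (12, [171.0, 255.5], [170, 250, 3, 12]), (12, [168.1, 268.5], [167, 263, 3, 12]), (7, [297.0, 416.0], [297, 413, 1, 7]), (6, [291.0, 231.5], [291, 229, 1, 6]), (6, [290.0, 245.5], [290, 243, 1, 6]), (6, [173.3, 245.5], [173, 243, 2, 6])]
[... 258 characters left out ...]
2], [125, 173, 14, 13])]
white [(3324, [256.2, 199.3], [207, 165, 106, 68]), (2948, [39.8, 116.6], [0, 82, 101, 71]), (705, [224.8, 227.3], [184, 199, 72, 56])]
dark [(129, [46.2, 120.4], [27, 112, 36, 13]), (120, [20.1, 99.6], [2, 92, 35, 12]), (82, [310.3, 333.9], [303, 323, 16, 21]), (59, [377.3, 227.1], [371, 224, 13, 7]), (53, [287.2, 184.5], [285, 179, 5, 12]), (48, [270.3, 173.3], [268, 168, 5, 12]), (33, [133.7, 185.2], [127, 181, 13, 7]), (29, [327.9, 340.7], [319, 337, 18, 7]), (26, [353.8, 339.3], [347, 335, 14, 9]), (17, [303.2, 191.8], [301, 190, 5, 5]), (14, [263.6, 166.1], [262, 164, 4, 5]), (8, [84.0, 350.5], [84, 347, 1, 8])]
green [(232, [204.2, 214.3], [192, 206, 25, 18])]
```

View pics/scale.png

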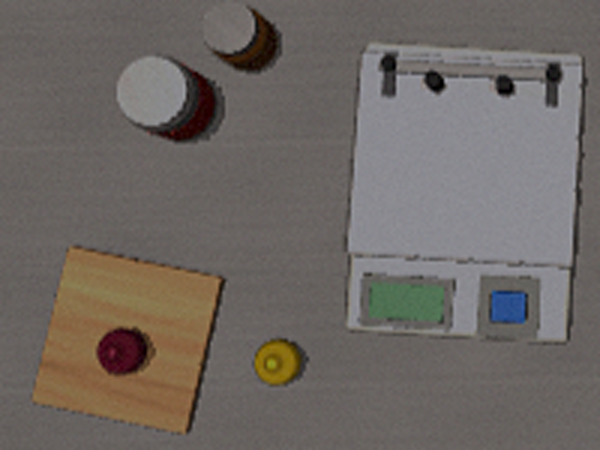

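View pics/cand.png

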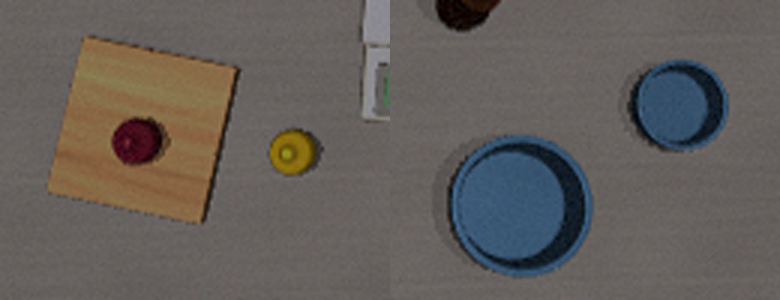

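The crops confirm it. The large bowl has its rim centred at about (378.5,248.5) in the top view, next to a clearly smaller bowl. The dark red onion is on the board, and the yellow one stands on the table. The platform's front seam runs from about (216.3,234.7) to (290.7,238.7).

```bash
cat > m.py <<'E'
from h import *
np.set_printoptions(precision=4,suppress=True)
t,s=cam("top"),cam("side")
bl={}
for n,c,p in(("t",t,(370,250)),("s",s,(335,310))):
    m=mask(c[0],(95,90,20),(125,255,255)); m=cv2.morphologyEx(m,cv2.MORPH_CLOSE,np.ones((3,3)))
    h=hull(m,p); P=np.array([plane(c,q,.052) for q in h])
    if n=="s": P=P[P[:,1]*0+1>0]
    print(n,"bowl rim circle",circ(P)); bl[n]=cv2.fitEllipse(h.astype(np.float32)); print(bl[n])
print("bowl rim tri",tri(t,bl["t"][0],s,bl["s"][0]))
print("key",tri(t,(269.1,251.7),s,(227.5,232.7)),plane(t,(269.1,251.7),.058))
print("onion",tri(t,(140.,266.7),s,(131.4,179.2)),plane(t,(140,266.7),.015+.025))
for a,b in(((244.5,176.6),(270.3,173.3)),((267.9,178.0),(287.2,184.5)),((283.8,174.1),(303.2,191.8)),((229.3,170.8),(263.6,166.1))): print("post",tri(t,a,s,b))
m=mask(t[0],(0,0,120),(180,60,255)); b=[x for x in blobs(m,500) if 200<x[1][0]<300 and 150<x[1][1]<280];print(b)
h=hull(m,(255,215)); q=cv2.boxPoints(cv2.minAreaRect(h.astype(np.float32)))
Q=np.array([plane(t,x,.065) for x in q]);print("rect",q,Q)
for i in range(4):
    d=Q[(i+1)%4]-Q[i]; print(np.linalg.norm(d),np.degrees(np.arctan2(d[1],d[0])))
k=np.array([plane(t,(269.1,251.7),.058)])[0]-plane(t,(234.9,250.2),.05);print("key-display dir",np.degrees(np.arctan2(k[1],k[0])))
E
python3 m.py
```

```text
t bowl rim circle (array([ 0.4863, -0.3539]), np.float64(0.06847082805896705))
((378.27691650390625, 248.1331024169922), (46.29239273071289, 47.37727737426758), 123.19129943847656)
s bowl rim circle (array([ 0.478 , -0.3604]), np.float64(0.07162235555556491))
((334.1747131347656, 314.6504821777344), (64.75116729736328, 68.75220489501953), 130.6173553466797)
bowl rim tri (array([ 0.4854, -0.3579,  0.0338]), np.float64(0.0011307735828411875))
key (array([ 0.4822, -0.0338,  0.0518]), np.float64(0.00027879905455175025)) [ 0.4822 -0.0339  0.058 ]
onion (array([0.4457, 0.3483, 0.0385]), np.float64(5.657541684445455e-05)) [0.4458 0.3478 0.04  ]
post (array([0.7007, 0.0329, 0.0827]), np.float64(8.318252072222547e-05))
post (array([ 0.6955, -0.035 ,  0.0821]), np.float64(0.0004231721357427831))
post (array([ 0.7072, -0.0815,  0.0758]), np.float64(0.0006302161935192198))
post (array([0.7197, 0.0779, 0.0761]), np.float64(0.00044507906636020224))
[(5488, [254.9, 210.2], [215, 164, 79, 100])]
rect [[213.9964 259.0604]
 [219.7823 163.5929]
 [294.1757 168.1016]
 [288.3898 263.5691]] [[ 0.4644  0.1255  0.065 ]
 [ 0.7442  0.1072  0.065 ]
 [ 0.7262 -0.1124  0.065 ]
 [ 0.4471 -0.0892  0.065 ]]
0.2803674187207899 -3.7581315013476537
0.22027137073821143 -94.6682387637867
0.28012841394702326 175.25399772409293
0.21543799678445247 85.38598671775172
key-display dir -93.59111278660905
```

```bash
cat > go.py <<'E'
# go.py x y z heading_deg(tool y): shift (cm) and turn (rad) in the tool axes from the measured pose
import sys
from h import *
x,y,z,h=map(float,sys.argv[1:5]); s=bot.sense(); A=R.from_quat(s["tcp_rot"]); a=np.radians(h)
Y=np.array([np.cos(a),np.sin(a),0]);Z=np.array([0,0,-1.]);B=R.from_matrix(np.c_[np.cross(Y,Z),Y,Z])
print("shift",(A.inv().apply(np.array([x,y,z])-s["eef_pos"])*100).round(2),"turn",(A.inv()*B).as_rotvec().round(3),"now",s["eef_pos"].round(4),"t",round(s["clock"],2),"F",s["force"].round(2))
E
python3 go.py .48 .25 .24 30;python3 go.py .5 .2 .24 -4.4
```

```text
shift [-37.52 -28.47  -0.89] turn [-0.001  0.     0.722] now [0.2153 0.6395 0.2309] t 0.3 F [ 0.43 -0.88  0.33]
shift [-41.01 -32.57  -0.88] turn [-1.000e-03  0.000e+00  1.323e+00] now [0.2153 0.6395 0.2309] t 0.3 F [ 0.43 -0.88  0.33]
```

```bash
python3 -m inch '[[5,[-41,-32.6,-0.9],[0,0,1.32]],[5,[-41,-32.6,-0.9],[0,0,1.32]],[5,[-41,-32.6,-0.9],[0,0,1.32]],[5,[-41,-32.6,-0.9],[0,0,1.32]],[5,[-41,-32.6,-0.9],[0,0,1.32]],[5,[-41,-32.6,-0.9],[0,0,1.32]],[5,[-41,-32.6,-0.9],[0,0,1.32]],[5,[-41,-32.6,-0.9],[0,0,1.32]]]'; python3 go.py .5 0 .24 -4.4;python3 go.py .45 -.32 .24 -4.4
```

```text
clock: 1.1
eef_pos: [0.4334, 0.3021, 0.2386]
tcp_rot: [0.693, 0.721, 0.0, -0.0]
force: [0.6, 1.8, -0.2]
finger_gap: 0.0499
finger_force: 0.0
shift [-30.46   5.45  -0.17] turn [ 0.    -0.001  0.117] now [0.4334 0.3021 0.2386] t 1.1 F [ 0.6   1.77 -0.18]
shift [-62.23  -0.83  -0.2 ] turn [ 0.    -0.001  0.117] now [0.4334 0.3021 0.2386] t 1.1 F [ 0.6   1.77 -0.18]
```

```bash
python3 -m inch '[[5,[-30.5,5.5,-0.2],[0,0,0.117]],[5,[-30.5,5.5,-0.2],[0,0,0.117]],[5,[-30.5,5.5,-0.2],[0,0,0.117]],[5,[-30.5,5.5,-0.2],[0,0,0.117]],[5,[-30.5,5.5,-0.2],[0,0,0.117]],[5,[-30.5,5.5,-0.2],[0,0,0.117]],[5,[-30.5,5.5,-0.2],[0,0,0.117]],[5,[-30.5,5.5,-0.2],[0,0,0.117]]]'
python3 - <<'E'
from h import *
c=cam("wrist");np.savez("w1.npz",a=c[0],b=c[1],c=c[2]); cv2.imwrite("pics/w1.png",c[0][:,:,::-1])
b=blobs(mask(c[0],(100,120,50),(125,255,255)),40)[:3];print(b,[plane(c,x[1],.058).round(4) for x in b])
E
python3 go.py .45 -.32 .24 -4.4
```

```text
clock: 1.9
eef_pos: [0.5017, -0.0004, 0.2404]
tcp_rot: [0.733, 0.68, 0.0, 0.0]
force: [-0.2, 0.1, 0.6]
finger_gap: 0.0501
finger_force: 0.0
[(889, [263.5, 220.5], [250, 205, 28, 32])] [array([ 0.479, -0.032,  0.058])]
shift [-3.248e+01 -2.810e+00 -1.000e-02] turn [-0.    -0.001  0.005] now [0.5015 0.0019 0.2401] t 1.95 F [-0.95  0.27  0.28]
```

View pics/w1.png

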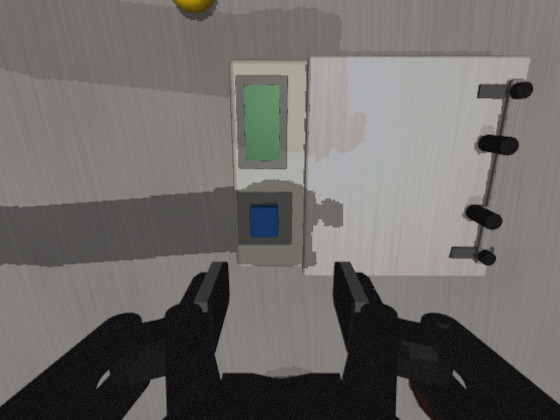

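The wrist view shows the key at (263.5,220.5). The platform's front corners are at about (309,57) and (304,274), and the post feet near (480,144) and (468,209).

```bash
python3 - <<'E'
from h import *
np.set_printoptions(precision=4,suppress=True)
f=np.load("w1.npz"); c=(f["a"],f["b"],f["c"])
L,Rr,p1,p2=[plane(c,p,.065) for p in((309,57),(304,274),(479,143),(467,210))]
e=(L-Rr); y=e/np.linalg.norm(e); x=np.array([y[1],-y[0],0]); print(np.linalg.norm(e),np.degrees(np.arctan2(x[1],x[0])))
m=(L+Rr)/2+.1*x
print("centre",m,"posts axes x",[(p-m)@x+.008 for p in(p1,p2)],"y",[(p-m)@y for p in(p1,p2)])
t=viewer.camera_info("top"); T=(None,t["mtx"],t["cam_to_world"])
print("key",tri(T,(269.1,251.7),c,(263.5,220.5)))
E
python3 -m inch '[[5,[-32.5,-2.8,0],[0,0,0]],[5,[-32.5,-2.8,0],[0,0,0]],[5,[-32.5,-2.8,0],[0,0,0]],[5,[-32.5,-2.8,0],[0,0,0]],[5,[-32.5,-2.8,0],[0,0,0]],[5,[-32.5,-2.8,0],[0,0,0]],[5,[-32.5,-2.8,0],[0,0,0]],[5,[-32.5,-2.8,0],[0,0,0]]]'
python3 - <<'E'
from h import *
import time
viewer.camera("wrist");viewer.camera("wrist");c=cam("wrist"); print(bot.sense()["eef_pos"]);cv2.imwrite("pics/w2.png",c[0][:,:,::-1]);np.savez("w2.npz",a=c[0],b=c[1],c=c[2])
E
```

```text
0.2157423292790422 -4.365291770000747
centre [0.6259 0.0055 0.065 ] posts axes x [np.float64(0.0736426711117183), np.float64(0.07352212174868)] y [np.float64(0.032337808365711), np.float64(-0.03500402338964627)]
key (array([ 0.4804, -0.0334,  0.0547]), np.float64(0.0034729461154833774))
clock: 2.75
eef_pos: [0.4501, -0.3225, 0.2401]
tcp_rot: [0.733, 0.68, -0.001, 0.0]
force: [-0.4, 1.4, 0.1]
finger_gap: 0.05
finger_force: 0.0
[ 0.45194692 -0.3176142   0.23959809]
```

View pics/w2.png

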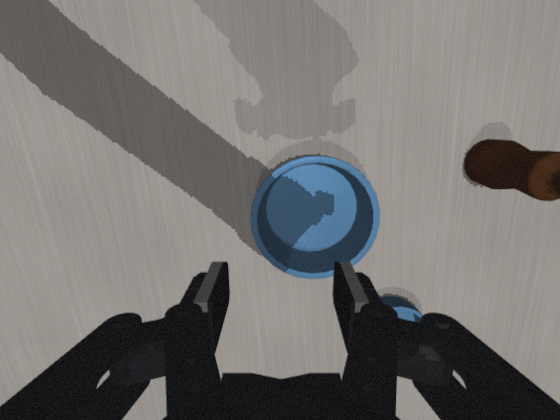

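The bowl's rim is centred near (315,216) and spans columns 251–380 and rows 155–278. The mill and the small bowl are clear of it.

```bash
python3 - <<'E'
from h import *
np.set_printoptions(precision=4,suppress=True)
f=np.load("w2.npz"); c=(f["a"],f["b"],f["c"])
m=mask(c[0],(95,70,10),(125,255,255)); m=cv2.morphologyEx(m,cv2.MORPH_CLOSE,np.ones((5,5)));h=hull(m,(330,210))
print(h.min(0),h.max(0),circ(np.array([plane(c,q,.052) for q in h])))
t=viewer.camera_info("top"); T=(None,t["mtx"],t["cam_to_world"])
e=cv2.fitEllipse(h.astype(np.float32));print(e,tri(T,(378.4,248.3),c,e[0]))
E
python3 go.py .422 -.356 .15 -4.4
```

```text
[250. 155.] [379. 278.] (array([ 0.4834, -0.3549]), np.float64(0.06922795401128155))
((314.69732666015625, 216.64576721191406), (122.5718765258789, 129.2968292236328), 75.015380859375) (array([ 0.4856, -0.3603,  0.0248]), np.float64(0.0013225996924747046))
shift [-4.05 -2.73  8.95] turn [-0.001 -0.002  0.01 ] now [ 0.4519 -0.3176  0.2396] t 2.9 F [ 0.49 -0.31 -0.47]
```

```bash
python3 go.py .4207 -.3496 .10 -4.4; python3 -m inch '[[5,[-3.4,-2.9,9],[0,0,0.01]],[5,[-3.4,-2.9,9],[0,0,0.01]],[5,[-3.4,-2.9,14],[0,0,0.01]],[5,[-3.4,-2.9,14],[0,0,0.01]],[5,[-3.4,-2.9,14],[0,0,0.01]],[5,[-3.4,-2.9,14],[0,0,0.01]]]'; python3 go.py .4207 -.3496 .024 -4.4
```

```text
shift [-3.43 -2.9  13.95] turn [-0.001 -0.002  0.01 ] now [ 0.4519 -0.3176  0.2396] t 2.9 F [ 0.49 -0.31 -0.47]
clock: 3.5
eef_pos: [0.4218, -0.3522, 0.1025]
tcp_rot: [0.734, 0.679, 0.001, 0.002]
force: [-0.3, 0.0, 0.5]
finger_gap: 0.0503
finger_force: 0.0
shift [ 0.26 -0.16  7.85] turn [ 0.004  0.001 -0.001] now [ 0.4218 -0.3522  0.1025] t 3.5 F [-0.3   0.    0.48]
```

```bash
python3 -m inch '[[5,[0.2,-0.1,4],[0,0,0]],[5,[0.2,-0.1,6],[0,0,0]],[5,[0.2,-0.1,7.7],[0,0,0]],[5,[0.2,-0.1,7.7],[0,0,0]],[5,[0.2,-0.1,7.7],[0,0,0]]]'; python3 go.py .4207 -.3496 .024 -4.4
```

```text
clock: 4.0
eef_pos: [0.4201, -0.3508, 0.0251]
tcp_rot: [0.735, 0.678, 0.001, 0.002]
force: [0.4, 0.1, 0.8]
finger_gap: 0.0498
finger_force: 0.0
shift [0.12 0.05 0.11] turn [ 0.003  0.001 -0.003] now [ 0.4201 -0.3508  0.0251] t 4.0 F [0.41 0.11 0.77]
```

```bash
python3 -m inch '[[0,[0.1,0,0.1],[0,0,0]],[0,[0.1,0,0.1],[0,0,0]],[0,[0.1,0,0.1],[0,0,0]],[0,[0.1,0,0.1],[0,0,0]],[0,[0.1,0,0.1],[0,0,0]],[0,[0.1,0,0.1],[0,0,0]],[0,[0.1,0,0.1],[0,0,0]]]'
python3 - <<'E'
from h import *
print(bot.sense()["force"],blobs(mask(cam("top")[0],(95,110,50),(125,255,255)),40)[:3])
E
```

```text
clock: 4.7
eef_pos: [0.4212, -0.3526, 0.0251]
tcp_rot: [0.736, 0.676, 0.001, 0.005]
force: [-0.3, -1.9, 10.8]
finger_gap: 0.0091
finger_force: 57.4
[-0.25014581 -1.92566348 10.84642908] [(1108, [373.9, 245.3], [355, 226, 47, 45]), (567, [429.9, 214.9], [417, 200, 31, 30]), (113, [269.1, 251.7], [264, 247, 12, 11])]
```

```bash
python3 -m inch '[[0,[0,0,-2],[0,0,0]],[0,[0,0,-5],[0,0,0]],[0,[0,0,-9],[0,0,0]],[0,[0,0,-13],[0,0,0]],[0,[0,0,-13],[0,0,0]],[0,[0,0,-13],[0,0,0]]]'; python3 go.py .555 .01 .155 -4.4
python3 - <<'E'
from h import *
c=cam("side"); cv2.imwrite("pics/s2.png",c[0][:,:,::-1])
c=cam("wrist"); np.savez("w3.npz",a=c[0],b=c[1],c=c[2])
m=mask(c[0],(95,70,10),(125,255,255)); m=cv2.morphologyEx(m,cv2.MORPH_CLOSE,np.ones((5,5)));print(blobs(m,100)[:4]); cv2.imwrite("pics/w3.png",np.vstack([c[0],cam("side")[0]])[:, :, ::-1][::1])
a=np.hstack([cv2.resize(x,(400,300)) for x in(c[0],cam("side")[0])]);cv2.imwrite("pics/w3.png",a[:,:,::-1])
E
```

```text
clock: 5.35
eef_pos: [0.4183, -0.3487, 0.1524]
tcp_rot: [0.735, 0.678, 0.0, -0.0]
force: [0.8, -0.1, -4.3]
finger_gap: 0.0067
finger_force: 60.5
shift [36.85 10.74 -0.24] turn [ 0.    -0.001 -0.004] now [ 0.4183 -0.3487  0.1524] t 5.35 F [ 0.76 -0.15 -4.31]
[(54844, [429.2, 235.3], [267, 115, 293, 270]), (289, [394.5, 366.1], [382, 348, 26, 37])]
```

View pics/w3.png

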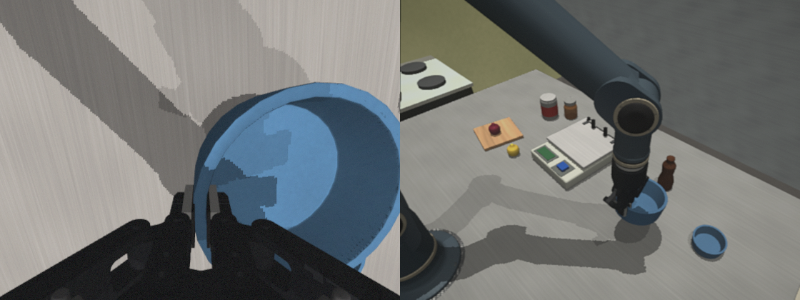

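The bowl is held at its front wall but tilted: the wall has aligned with the pads, so the back is low by about 8°. I'll tilt the tool −0.147 rad about its x while carrying it, to level the bowl.

```bash
sed -i 's/^print/if len(sys.argv)>5: B=B*R.from_rotvec([float(sys.argv[5]),0,0])\nprint/' go.py; python3 -m inch '[[0,[15,4,-1.5],[-0.147,0,0]],[0,[15,4,-1.5],[-0.147,0,0]],[0,[15,4,-1.5],[-0.147,0,0]],[0,[37,10.7,-1.5],[-0.147,0,0]],[0,[37,10.7,-1.5],[-0.147,0,0]],[0,[37,10.7,-1.5],[-0.147,0,0]],[0,[37,10.7,-1.5],[-0.147,0,0]],[0,[37,10.7,-1.5],[-0.147,0,0]]]'; python3 go.py .5577 .0108 .13 -4.4 -.147
```

```text
clock: 6.35
eef_pos: [0.5549, 0.015, 0.1658]
tcp_rot: [0.732, 0.677, 0.049, 0.053]
force: [1.0, -1.0, -3.4]
finger_gap: 0.0069
finger_force: 61.0
shift [-0.4  -0.21  3.58] turn [-0.003 -0.    -0.001] now [0.5549 0.015  0.1658] t 6.35 F [ 0.97 -1.01 -3.37]
```

```bash
python3 -m inch '[[0,[-0.4,-0.2,3],[0,0,0]],[0,[-0.4,-0.2,3],[0,0,0]],[0,[-0.4,-0.2,3],[0,0,0]],[0,[-0.4,-0.2,3],[0,0,0]]]'; python3 go.py .5577 .0108 .10 -4.4 -.147
python3 - <<'E'
from h import *
a,b=cam("side"),cam("top")
x=np.hstack([cv2.resize(a[0][110:260,170:330],(400,375),interpolation=2),cv2.resize(b[0][150:300,180:340],(400,375),interpolation=2)]);cv2.imwrite("pics/s3.png",x[:,:,::-1])
E
```

```text
clock: 6.75
eef_pos: [0.5572, 0.0055, 0.1376]
tcp_rot: [0.734, 0.675, 0.05, 0.054]
force: [0.2, 0.1, -2.8]
finger_gap: 0.0066
finger_force: 61.0
shift [ 0.53 -0.55  3.72] turn [ 0.     0.001 -0.006] now [0.5572 0.0055 0.1376] t 6.75 F [ 0.23  0.14 -2.79]
```

View pics/s3.png

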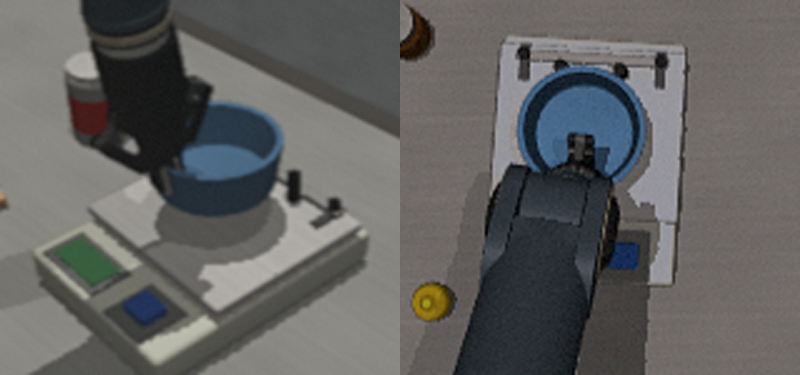

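The bowl is level above the platform, just before the posts. In the top view its rim centre is at about (253.2,200.8).

```bash
python3 - <<'E'
from h import *
c=cam("top"); m=mask(c[0],(95,90,20),(125,255,255)); m=cv2.morphologyEx(m,cv2.MORPH_CLOSE,np.ones((3,3)))
h=hull(m,(253,190)); h=h[h[:,1]<212]; P=np.array([plane(c,q,.165) for q in h]); k,r=circ(P)
a=np.radians(-4.4); d=k-[.627,.0055]; print("bowl",k,r,"in platform frame",d@[np.cos(a),np.sin(a)],d@[-np.sin(a),np.cos(a)],bot.sense()["eef_pos"])
E
python3 go.py .5577 .0108 .10 -4.4 -.147
```

```text
bowl [0.61994407 0.00597209] 0.068372943485245 in platform frame -0.0070713553399161045 -7.06286465663178e-05 [0.55755797 0.00604555 0.13809102]
shift [ 0.47 -0.59  3.76] turn [ 0.001  0.    -0.006] now [0.5576 0.006  0.1381] t 6.9 F [-0.36 -0.4  -3.19]
```

```bash
python3 -m inch '[[0,[0,-0.29,2],[0,0,0]],[0,[0,-0.59,4],[0,0,0]],[0,[0,-0.59,4],[0,0,0]],[0,[0,-0.59,4],[0,0,0]]]'; python3 -m inch '[[0,[0,-0.06,0.4],[0,0,0]],[0,[0,-0.06,0.4],[0,0,0]]]'
```

```text
clock: 7.3
eef_pos: [0.5575, 0.0064, 0.0973]
tcp_rot: [0.733, 0.676, 0.05, 0.054]
force: [-0.2, -0.7, -2.9]
finger_gap: 0.0067
finger_force: 61.0
clock: 7.5
eef_pos: [0.5576, 0.0068, 0.0933]
tcp_rot: [0.733, 0.676, 0.05, 0.054]
force: [0.9, -0.1, -3.5]
finger_gap: 0.0072
finger_force: 60.9
```

```bash
python3 -m inch '[[0,[0,-0.03,0.2],[0,0,0]],[0,[0,-0.03,0.2],[0,0,0]]]';python3 -m inch '[[0,[0,-0.02,0.15],[0,0,0]],[0,[0,-0.02,0.15],[0,0,0]]]'
```

```text
clock: 7.7
eef_pos: [0.5572, 0.0069, 0.0908]
tcp_rot: [0.733, 0.676, 0.05, 0.054]
force: [-0.5, -0.0, -2.6]
finger_gap: 0.0065
finger_force: 60.9
clock: 7.9
eef_pos: [0.5574, 0.0068, 0.0893]
tcp_rot: [0.733, 0.676, 0.05, 0.054]
force: [-0.6, -0.7, -2.3]
finger_gap: 0.0068
finger_force: 61.3
```

```bash
python3 -m inch '[[0,[0,-0.02,0.15],[0,0,0]],[0,[0,-0.02,0.15],[0,0,0]]]';python3 -m inch '[[0,[0,-0.02,0.1],[0,0,0]],[0,[0,-0.02,0.1],[0,0,0]]]'
```

```text
clock: 8.1
eef_pos: [0.5574, 0.0067, 0.0879]
tcp_rot: [0.733, 0.676, 0.05, 0.054]
force: [-1.3, -0.6, 0.8]
finger_gap: 0.0065
finger_force: 62.0
clock: 8.3
eef_pos: [0.5574, 0.0066, 0.087]
tcp_rot: [0.733, 0.676, 0.05, 0.054]
force: [-2.3, -0.8, 2.7]
finger_gap: 0.0069
finger_force: 62.4
```

```bash
python3 -m inch '[[1.2,[0,0,0],[0,0,0]],[2,[0,0,0],[0,0,0]],[3,[0,0,0],[0,0,0]],[3,[0,0,0],[0,0,0]],[3,[0,0,0],[0,0,0]]]';python3 -m inch '[[3,[0,0,-3],[0,0,0]],[3,[0,0,-7],[0,0,0]],[0,[0,0,-7],[0,0,0]],[0,[0,0,-7],[0,0,0]],[0,[0,0,-7],[0,0,0]]]'
python3 - <<'E'
from h import *
c=cam("top"); m=mask(c[0],(95,90,20),(125,255,255)); m=cv2.morphologyEx(m,cv2.MORPH_CLOSE,np.ones((3,3)))
h=hull(m,(253,195)); h=h[h[:,1]<212]; P=np.array([plane(c,q,.116) for q in h]); k,r=circ(P)
a=np.radians(-4.4); d=k-[.627,.0055]; print("bowl",k,r,"in platform frame",d@[np.cos(a),np.sin(a)],d@[-np.sin(a),np.cos(a)])
E
python3 go.py .645 .0042 .157 -4.4
```

```text
clock: 8.8
eef_pos: [0.5573, 0.0068, 0.0866]
tcp_rot: [0.733, 0.676, 0.05, 0.054]
force: [0.5, -0.0, 0.1]
finger_gap: 0.0299
finger_force: 0.0
clock: 9.3
eef_pos: [0.5463, 0.0078, 0.155]
tcp_rot: [0.733, 0.676, 0.049, 0.053]
force: [0.6, -0.1, -0.2]
finger_gap: 0.0002
finger_force: 0.0
bowl [0.61958181 0.00718428] 0.06836803138814798 in platform frame -0.007525545839126941 0.0011101985497631544
shift [0.44 9.81 1.2 ] turn [ 0.145  0.001 -0.004] now [0.5462 0.0077 0.1548] t 9.35 F [-0.16 -0.79  0.02]
```

```bash
python3 -m inch '[[0,[0.4,9.8,1.2],[0.145,0,0]],[0,[0.4,9.8,1.2],[0.145,0,0]],[0,[0.4,9.8,1.2],[0.145,0,0]],[0,[0.4,9.8,1.2],[0.145,0,0]],[0,[0.4,9.8,1.2],[0.145,0,0]]]'; python3 go.py .645 .0041 .097 -4.4
```

```text
clock: 9.85
eef_pos: [0.6443, 0.0033, 0.157]
tcp_rot: [0.735, 0.678, -0.001, -0.0]
force: [-0.3, 0.3, 0.7]
finger_gap: 0.0002
finger_force: 0.0
shift [0.09 0.07 6.  ] turn [-0.001  0.    -0.005] now [0.6443 0.0033 0.157 ] t 9.85 F [-0.34  0.26  0.75]
```

```bash
python3 -m inch '[[0,[0.1,0,3],[0,0,0]],[0,[0.1,0,6],[0,0,0]],[0,[0.1,0,6],[0,0,0]],[0,[0.1,0,6],[0,0,0]],[0,[0.1,0,6],[0,0,0]]]'; python3 -m inch '[[0,[0,0.5,0],[0,0,0]],[0,[0,1,0],[0,0,0]],[0,[0,1.5,0],[0,0,0]],[0,[0,1.5,0],[0,0,0]],[0,[0,1.5,0],[0,0,0]]]'; python3 go.py .645 .0041 .097 -4.4
```

```text
clock: 10.35
eef_pos: [0.6466, 0.0044, 0.1002]
tcp_rot: [0.735, 0.678, 0.002, 0.002]
force: [0.6, -0.2, 0.9]
finger_gap: 0.0
finger_force: 0.0
clock: 10.85
eef_pos: [0.6609, 0.0033, 0.0983]
tcp_rot: [0.735, 0.678, 0.001, 0.001]
force: [-0.9, 0.5, -0.6]
finger_gap: -0.0001
finger_force: 0.0
shift [-0.05 -1.59  0.13] turn [ 0.002  0.    -0.004] now [0.6609 0.0033 0.0983] t 10.85 F [-0.86  0.49 -0.6 ]
```

```bash
for i in 1; do :; done; python3 -m inch '[[0,[0,0.3,0],[0,0,0]],[0,[0,0.3,0],[0,0,0]]]'; python3 -m inch '[[0,[0,0.3,0],[0,0,0]],[0,[0,0.3,0],[0,0,0]]]'; python3 -m inch '[[0,[0,0.3,0],[0,0,0]],[0,[0,0.3,0],[0,0,0]]]'
```

```text
clock: 11.05
eef_pos: [0.6641, 0.0031, 0.0984]
tcp_rot: [0.735, 0.678, 0.001, 0.001]
force: [-0.2, -0.5, -0.3]
finger_gap: -0.0003
finger_force: 0.0
clock: 11.25
eef_pos: [0.6665, 0.0029, 0.0982]
tcp_rot: [0.735, 0.678, 0.0, 0.0]
force: [-1.1, 0.2, -0.5]
finger_gap: -0.0002
finger_force: 0.6
clock: 11.45
eef_pos: [0.6698, 0.0027, 0.0983]
tcp_rot: [0.735, 0.678, 0.001, 0.001]
force: [-1.6, 0.7, -0.5]
finger_gap: 0.0005
finger_force: 0.6
```

Run:
```python
from h import *
c=cam("top"); m=mask(c[0],(95,90,20),(125,255,255)); m=cv2.morphologyEx(m,cv2.MORPH_CLOSE,np.ones((3,3)))
print(blobs(m,100)[:3]); F=[]
for _ in range(3): viewer.camera("top");F.append(bot.sense()["force"])
print(np.round(F,2),bot.sense()["eef_pos"])
```

```text
[(903, [262.7, 206.2], [242, 181, 36, 45]), (743, [431.5, 214.5], [416, 200, 32, 30]), (122, [268.9, 252.0], [263, 247, 13, 11])]
[[-0.84 -0.5  -0.69]
 [-1.54 -0.45  0.23]
 [-0.38 -0.12 -0.71]] [0.66982157 0.00268311 0.09835327]
```

```bash
python3 -m inch '[[0,[0,0.2,0],[0,0,0]],[0,[0,0.2,0],[0,0,0]]]'; python3 -m inch '[[0,[0,0.2,0],[0,0,0]],[0,[0,0.2,0],[0,0,0]]]'; python3 -m inch '[[0,[0,0.1,0],[0,0,0]],[0,[0,0.1,0],[0,0,0]]]'
```

```text
clock: 11.85
eef_pos: [0.6719, 0.0025, 0.0984]
tcp_rot: [0.735, 0.678, 0.001, 0.001]
force: [-1.9, 0.2, -0.6]
finger_gap: -0.0003
finger_force: 0.6
clock: 12.05
eef_pos: [0.674, 0.0023, 0.0984]
tcp_rot: [0.735, 0.678, 0.001, 0.001]
force: [-1.7, 0.5, -0.6]
finger_gap: -0.0001
finger_force: 0.5
clock: 12.25
eef_pos: [0.6749, 0.0022, 0.0984]
tcp_rot: [0.735, 0.678, 0.001, 0.001]
force: [-1.9, 0.2, 0.2]
finger_gap: -0.0002
finger_force: 0.6
```

```bash
python3 -m inch '[[0,[0,0.1,0],[0,0,0]],[0,[0,0.1,0],[0,0,0]]]'; python3 -m inch '[[0,[0,0.1,0],[0,0,0]],[0,[0,0.1,0],[0,0,0]]]'
```

```text
clock: 12.45
eef_pos: [0.6759, 0.0021, 0.0984]
tcp_rot: [0.735, 0.678, 0.001, 0.001]
force: [-1.3, -0.3, 0.5]
finger_gap: -0.0
finger_force: 0.6
clock: 12.65
eef_pos: [0.6767, 0.0021, 0.0984]
tcp_rot: [0.735, 0.678, 0.001, 0.001]
force: [-2.0, -0.0, -0.0]
finger_gap: 0.0001
finger_force: 0.9
```

```bash
python3 -m inch '[[0,[0,0.1,0],[0,0,0]],[0,[0,0.1,0],[0,0,0]]]'
```

```text
clock: 12.85
eef_pos: [0.6771, 0.0021, 0.0982]
tcp_rot: [0.735, 0.678, 0.0, 0.0]
force: [-3.5, 0.7, -0.3]
finger_gap: -0.0002
finger_force: 1.9
```

```bash
python3 -m inch '[[0,[0,0.1,0],[0,0,0]],[0,[0,0.1,0],[0,0,0]],[0,[0,0.1,0],[0,0,0]]]'
```

```text
clock: 13.15
eef_pos: [0.6776, 0.002, 0.098]
tcp_rot: [0.735, 0.678, -0.0, -0.0]
force: [-5.1, 0.4, 1.0]
finger_gap: -0.0004
finger_force: 2.8
```

```bash
python3 -m inch '[[0,[0,0.05,0],[0,0,0]],[0,[0,0.05,0],[0,0,0]],[0,[0,0.05,0],[0,0,0]]]'
```

```text
clock: 13.45
eef_pos: [0.6776, 0.002, 0.0979]
tcp_rot: [0.735, 0.678, -0.001, -0.001]
force: [-6.4, 0.5, 1.1]
finger_gap: -0.0003
finger_force: 3.3
```

```bash
python3 -m inch '[[0,[0,0.05,0],[0,0,0]],[0,[0,0.05,0],[0,0,0]],[0,[0,0.05,0],[0,0,0]],[0,[0,0.05,0],[0,0,0]]]'
python3 - <<'E'
from h import *
F=[]
for _ in range(6): viewer.camera("top");F.append(bot.sense()["force"])
print(np.mean(F,0),np.std(F,0))
E
```

```text
clock: 13.85
eef_pos: [0.6776, 0.002, 0.0978]
tcp_rot: [0.735, 0.678, -0.001, -0.001]
force: [-7.4, 0.1, 1.2]
finger_gap: 0.0002
finger_force: 3.7
[-7.32688584  0.80891328  1.66847089] [0.64803156 0.48038201 0.34666867]
```

```bash
python3 -m inch '[[0,[0,0,0],[0,0,0]],[0,[0,0,0],[0,0,0]],[0,[0,0,0],[0,0,0]],[0,[0,0,0],[0,0,0]],[0,[0,0,0],[0,0,0]],[0,[0,0,0],[0,0,0]],[0,[0,0,0],[0,0,0]],[0,[0,0,0],[0,0,0]]]'; python3 -m inch '[[0,[0,0,0],[0,0,0]],[0,[0,0,0],[0,0,0]],[0,[0,0,0],[0,0,0]],[0,[0,0,0],[0,0,0]],[0,[0,0,0],[0,0,0]]]'; python3 -m inch '[[0,[0,-0.5,0],[0,0,0]],[0,[0,-2,0],[0,0,0]],[0,[0,-3,-4],[0,0,0]],[0,[0,-4,-8],[0,0,0]],[0,[0,-4,-8],[0,0,0]]]'; python3 go.py .48 -.034 .16 -4.4;python3 go.py .48 -.034 .08 -4.4
```

```text
clock: 14.95
eef_pos: [0.6776, 0.002, 0.0978]
tcp_rot: [0.735, 0.678, -0.001, -0.001]
force: [-7.4, 1.0, 0.9]
finger_gap: -0.0003
finger_force: 3.7
clock: 15.45
eef_pos: [0.6776, 0.002, 0.0978]
tcp_rot: [0.735, 0.678, -0.001, -0.001]
force: [-7.1, -0.4, 0.9]
finger_gap: 0.0002
finger_force: 3.7
clock: 15.95
eef_pos: [0.6438, 0.0041, 0.185]
tcp_rot: [0.735, 0.678, 0.006, 0.005]
force: [1.6, -1.2, 0.4]
finger_gap: 0.0003
finger_force: 0.0
shift [ -5.14 -16.05   2.24] turn [ 0.016 -0.002 -0.005] now [0.6438 0.0041 0.185 ] t 15.95 F [ 1.6  -1.17  0.39]
shift [ -5.16 -16.18  10.24] turn [ 0.016 -0.002 -0.005] now [0.6438 0.0041 0.185 ] t 15.95 F [ 1.6  -1.17  0.39]
```

```bash
python3 -m inch '[[0,[-5,-16,2],[0,0,0]],[0,[-5,-16,2],[0,0,0]],[0,[-5,-16,2],[0,0,0]],[0,[-5,-16,2],[0,0,0]],[0,[-5,-16,2],[0,0,0]],[0,[-5,-16,2],[0,0,0]]]'
python3 - <<'E'
from h import *
c=cam("top");w=cam("wrist");m=mask(c[0],(95,90,20),(125,255,255)); m=cv2.morphologyEx(m,cv2.MORPH_CLOSE,np.ones((3,3)))
h=hull(m,(253,195)); print(len(h),h.max(0)); h=h[h[:,1]<212]; P=np.array([plane(c,q,.116) for q in h]); k,r=circ(P)
a=np.radians(-4.4); d=k-[.627,.0055]; print("bowl",k,r,"in platform frame",d@[np.cos(a),np.sin(a)],d@[-np.sin(a),np.cos(a)])
x=np.hstack([cv2.resize(c[0][150:300,180:340],(400,375),interpolation=2),cv2.resize(w[0],(400,300)).copy().repeat(1,0) if 0 else cv2.copyMakeBorder(cv2.resize(w[0],(400,300)),0,75,0,0,0)]);cv2.imwrite("pics/s4.png",x[:,:,::-1])
E
python3 go.py .4812 -.0337 .075 -4.4
```

```text
clock: 16.55
eef_pos: [0.478, -0.0317, 0.1588]
tcp_rot: [0.735, 0.678, 0.002, 0.002]
force: [-0.2, 0.5, -0.1]
finger_gap: 0.0001
finger_force: 0.0
28 [278. 223.]
bowl [0.63229315 0.00488442] 0.06853168472953741 in platform frame 0.0053247764654365025 -0.00020767912395655512
shift [-0.2   0.24  8.36] turn [ 0.005  0.    -0.003] now [ 0.4785 -0.0315  0.1586] t 16.65 F [ 0.83 -0.25  0.1 ]
```

View pics/s4.png

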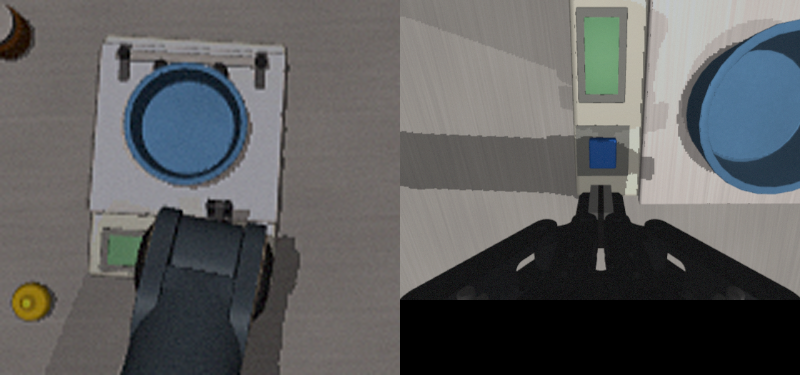

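The bowl stands home touching both posts, 5.3 mm in front of the platform centre and 0.2 mm off in y. The key at (602,153) lines up with the fingers at column 600. Next I press the key.

```bash
python3 -m inch '[[0,[-0.2,0.2,4],[0,0,0]],[0,[-0.2,0.2,8.2],[0,0,0]],[0,[-0.2,0.2,8.2],[0,0,0]],[0,[-0.2,0.2,8.2],[0,0,0]],[0,[-0.2,0.2,8.2],[0,0,0]],[0,[-0.2,0.2,8.2],[0,0,0]]]'; python3 -m inch '[[0,[0,0,0.7],[0,0,0]],[0,[0,0,1.3],[0,0,0]],[0,[0,0,1.3],[0,0,0]],[0,[0,0,1.3],[0,0,0]]]'; python3 -m inch '[[0,[0,0,0.2],[0,0,0]],[0,[0,0,0.2],[0,0,0]],[0,[0,0,0.2],[0,0,0]]]'
```

```text
clock: 17.25
eef_pos: [0.4799, -0.034, 0.0778]
tcp_rot: [0.735, 0.678, 0.002, 0.002]
force: [-0.1, -0.2, 1.0]
finger_gap: 0.0001
finger_force: 0.0
clock: 17.65
eef_pos: [0.4781, -0.034, 0.0628]
tcp_rot: [0.735, 0.678, 0.0, 0.001]
force: [0.1, 1.2, -0.3]
finger_gap: -0.0
finger_force: 0.0
clock: 17.95
eef_pos: [0.4782, -0.034, 0.061]
tcp_rot: [0.735, 0.678, 0.001, 0.001]
force: [-0.1, 0.6, 0.4]
finger_gap: -0.0001
finger_force: 0.0
```

```bash
python3 -m inch '[[0,[0,0.2,0],[0,0,0]],[0,[0,0.2,0.2],[0,0,0]],[0,[0,0.2,0.3],[0,0,0]],[0,[0,0.2,0.3],[0,0,0]]]'; python3 -m inch '[[0,[0,0,0.1],[0,0,0]],[0,[0,0,0.2],[0,0,0]],[0,[0,0,0.2],[0,0,0]]]'; python3 -m inch '[[0,[0,0,0.1],[0,0,0]],[0,[0,0,0.1],[0,0,0]],[0,[0,0,0.1],[0,0,0]]]'
```

```text
clock: 18.35
eef_pos: [0.4804, -0.0341, 0.058]
tcp_rot: [0.735, 0.678, 0.001, 0.001]
force: [-1.0, 1.1, 1.1]
finger_gap: 0.0002
finger_force: 0.7
clock: 18.65
eef_pos: [0.4804, -0.0341, 0.0561]
tcp_rot: [0.735, 0.678, 0.001, 0.001]
force: [0.6, 0.6, 3.2]
finger_gap: -0.0001
finger_force: 1.6
clock: 18.95
eef_pos: [0.4804, -0.0341, 0.0551]
tcp_rot: [0.735, 0.678, 0.001, 0.001]
force: [-1.7, 0.8, 4.0]
finger_gap: -0.0003
finger_force: 2.1
```

```bash
python3 -m inch '[[0,[0,0,0.1],[0,0,0]],[0,[0,0,0.2],[0,0,0]],[0,[0,0,0.22],[0,0,0]],[0,[0,0,0.22],[0,0,0]]]'; python3 -m inch '[[0,[0,0,0],[0,0,0]],[0,[0,0,0],[0,0,0]],[0,[0,0,0],[0,0,0]],[0,[0,0,0],[0,0,0]],[0,[0,0,0],[0,0,0]],[0,[0,0,0],[0,0,0]],[0,[0,0,0],[0,0,0]],[0,[0,0,0],[0,0,0]]]'; python3 -m inch '[[0,[0,0,0],[0,0,0]],[0,[0,0,0],[0,0,0]],[0,[0,0,0],[0,0,0]],[0,[0,0,0],[0,0,0]]]'
```

```text
clock: 19.35
eef_pos: [0.4804, -0.0341, 0.053]
tcp_rot: [0.735, 0.678, 0.001, 0.001]
force: [-1.2, 0.5, 5.9]
finger_gap: -0.0009
finger_force: 3.2
clock: 20.15
eef_pos: [0.4804, -0.0341, 0.053]
tcp_rot: [0.735, 0.678, 0.001, 0.001]
force: [-1.9, -0.3, 6.1]
finger_gap: 0.0002
finger_force: 3.2
clock: 20.55
eef_pos: [0.4804, -0.0341, 0.053]
tcp_rot: [0.735, 0.678, 0.001, 0.001]
force: [-0.4, 1.1, 7.2]
finger_gap: 0.0001
finger_force: 3.2
```

```bash
python3 -m inch '[[0,[0,0,-0.5],[0,0,0]],[0,[0,0,-2],[0,0,0]],[0,[0,0,-6],[0,0,0]],[0,[0,0,-11],[0,0,0]],[7,[0,0,-14],[0,0,0]],[7,[0,0,-14],[0,0,0]]]'; python3 go.py .455 .27 .19 -4.4;  python3 go.py .4457 .348 .19 -4.4
```

```text
clock: 21.15
eef_pos: [0.4825, -0.0344, 0.1966]
tcp_rot: [0.735, 0.678, 0.004, 0.003]
force: [-0.2, -1.1, 0.3]
finger_gap: 0.0284
finger_force: 0.0
shift [30.12 -5.21  0.68] turn [ 0.01  -0.002 -0.004] now [ 0.4825 -0.0344  0.1966] t 21.15 F [-0.19 -1.14  0.28]
shift [37.82 -6.77  0.68] turn [ 0.01  -0.002 -0.004] now [ 0.4825 -0.0344  0.1966] t 21.15 F [-0.19 -1.14  0.28]
```

```bash
python3 -m inch '[[7,[37.8,-6.7,0],[0,0,0]],[7,[37.8,-6.7,0],[0,0,0]],[7,[37.8,-6.7,0],[0,0,0]],[7,[37.8,-6.7,0],[0,0,0]],[7,[37.8,-6.7,0],[0,0,0]],[7,[37.8,-6.7,0],[0,0,0]],[7,[37.8,-6.7,0],[0,0,0]],[7,[37.8,-6.7,0],[0,0,0]]]'; python3 -m inch '[[7,[37.8,-6.7,0],[0,0,0]]]' >/dev/null 2>&1 --help; python3 go.py .4457 .348 .12 -4.4
```

```text
clock: 21.95
eef_pos: [0.4417, 0.3516, 0.1911]
tcp_rot: [0.734, 0.679, -0.0, 0.0]
force: [0.1, -0.4, 1.0]
finger_gap: 0.0703
finger_force: 0.0
shift [-0.32  0.43  7.11] turn [ 0.     0.001 -0.   ] now [0.4417 0.3516 0.1911] t 21.95 F [ 0.07 -0.43  0.99]
```

```bash
python3 - <<'E'
from h import *
viewer.camera("wrist");viewer.camera("wrist");viewer.camera("wrist")
c=cam("wrist");b=blobs(mask(c[0],(165,100,30),(180,255,255))|mask(c[0],(0,140,30),(5,255,255)),100)[:3];print(b)
t=viewer.camera_info("top"); T=(None,t["mtx"],t["cam_to_world"])
for x in b: print(plane(c,x[1],.04),tri(T,(140,266.7),c,x[1]))
E
python3 go.py .4457 .348 .10 -4.4
```

```text
[(2813, [522.5, 218.0], [493, 186, 67, 82]), (1767, [283.8, 198.1], [260, 175, 48, 47])]
[0.66812894 0.31222023 0.04      ] (array([0.49298771, 0.33781968, 0.20551708]), np.float64(0.12177469879805954))
[0.44273109 0.34907545 0.04      ] (array([0.44417944, 0.34856034, 0.03767782]), np.float64(0.002954181119537989))
shift [0.07 0.28 9.12] turn [ 0.     0.003 -0.003] now [0.4429 0.3478 0.1912] t 22.15 F [-0.26 -0.43 -0.49]
```

```bash
python3 -m inch '[[7,[0,0.15,5],[0,0,0]],[7,[0,0.15,9],[0,0,0]],[7,[0,0.15,12],[0,0,0]],[7,[0,0.15,12],[0,0,0]],[7,[0,0.15,12],[0,0,0]]]'; python3 go.py .4445 .3485 .018 -4.4
```

```text
clock: 22.65
eef_pos: [0.4462, 0.3462, 0.073]
tcp_rot: [0.736, 0.677, 0.0, 0.001]
force: [-0.1, 1.0, 0.6]
finger_gap: 0.0703
finger_force: 0.0
shift [ 0.22 -0.2   5.5 ] turn [ 0.002  0.001 -0.007] now [0.4462 0.3462 0.073 ] t 22.65 F [-0.11  0.96  0.63]
```

```bash
python3 -m inch '[[7,[0.1,-0.1,2],[0,0,0]],[7,[0.1,-0.1,4],[0,0,0]],[7,[0.1,-0.1,5.3],[0,0,0]],[7,[0.1,-0.1,5.3],[0,0,0]],[7,[0.1,-0.1,5.3],[0,0,0]]]'; python3 go.py .4445 .3485 .018 -4.4; python3 -m inch '[[0,[0,0,0],[0,0,0]],[0,[0,0,0],[0,0,0]],[0,[0,0,0],[0,0,0]],[0,[0,0,0],[0,0,0]],[0,[0,0,0],[0,0,0]],[0,[0,0,0],[0,0,0]]]'
```

```text
clock: 23.15
eef_pos: [0.4456, 0.3492, 0.0209]
tcp_rot: [0.735, 0.678, 0.002, 0.001]
force: [0.6, 1.8, 0.0]
finger_gap: 0.0703
finger_force: 0.0
shift [-0.08 -0.11  0.29] turn [ 0.003 -0.001 -0.005] now [0.4456 0.3492 0.0209] t 23.15 F [0.55 1.77 0.03]
clock: 23.75
eef_pos: [0.4454, 0.3495, 0.0212]
tcp_rot: [0.735, 0.678, 0.002, 0.001]
force: [-0.1, -1.0, 6.1]
finger_gap: 0.0436
finger_force: 60.3
```

```bash
python3 -m inch '[[0,[0,0,-1],[0,0,0]],[0,[0,0,-4],[0,0,0]],[0,[0,0,-9],[0,0,0]],[0,[0,0,-14],[0,0,0]],[0,[0,0,-17],[0,0,0]],[0,[0,0,-17],[0,0,0]]]';python3 go.py .632 .005 .19 -4.4
python3 - <<'E'
from h import *
c=cam("wrist");s=cam("side");a=np.hstack([cv2.resize(c[0],(400,300)),cv2.resize(s[0][80:230,60:260],(400,300))]);cv2.imwrite("pics/s5.png",a[:,:,::-1])
E
```

```text
clock: 24.35
eef_pos: [0.4471, 0.3507, 0.1956]
tcp_rot: [0.735, 0.678, 0.006, 0.0]
force: [-0.2, 0.9, 0.0]
finger_gap: 0.0432
finger_force: 61.2
shift [-32.96  21.23   0.46] turn [ 0.009 -0.009 -0.004] now [0.4471 0.3507 0.1956] t 24.35 F [-0.25  0.87  0.  ]
```

View pics/s5.png

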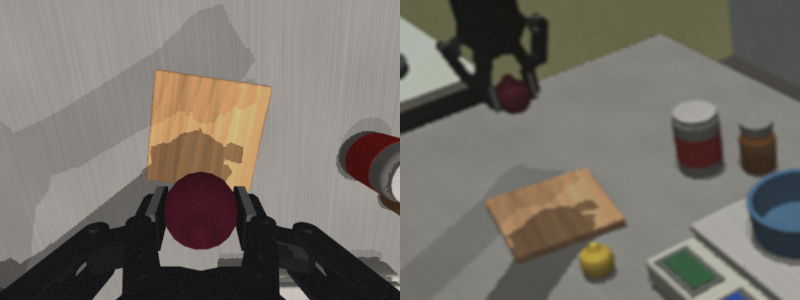

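The onion is held upright and the board is empty, so I'll carry it over the bowl.

```bash
python3 -m inch '[[0,[-33,21.2,0],[0,0,0]],[0,[-33,21.2,0],[0,0,0]],[0,[-33,21.2,0],[0,0,0]],[0,[-33,21.2,0],[0,0,0]],[0,[-33,21.2,0],[0,0,0]],[0,[-33,21.2,0],[0,0,0]],[0,[-33,21.2,0],[0,0,0]],[0,[-33,21.2,0],[0,0,0]]]'; python3 go.py .632 .005 .19 -4.4
```

```text
clock: 25.25
eef_pos: [0.6286, -0.0001, 0.1883]
tcp_rot: [0.736, 0.677, -0.001, 0.0]
force: [-0.0, 0.3, -0.4]
finger_gap: 0.0434
finger_force: 61.2
shift [ 0.53  0.3  -0.17] turn [-0.001  0.001 -0.006] now [ 6.286e-01 -1.000e-04  1.883e-01] t 25.25 F [-0.02  0.27 -0.41]
```

```bash
python3 -m inch '[[0,[0.4,0.3,0],[0,0,0]],[0,[0.4,0.3,3],[0,0,0]],[0,[0.4,0.3,6],[0,0,0]],[0,[0.4,0.3,9.5],[0,0,0]],[0,[0.4,0.3,9.5],[0,0,0]],[0,[0.4,0.3,9.5],[0,0,0]]]'; python3 go.py .632 .005 .08 -4.4; python3 -m inch '[[0,[0,0,0.3],[0,0,0]],[0,[0,0,0.6],[0,0,0]],[0,[0,0,0.9],[0,0,0]],[0,[0,0,0.9],[0,0,0]]]'
```

```text
clock: 25.85
eef_pos: [0.6316, 0.0069, 0.0942]
tcp_rot: [0.735, 0.678, -0.001, -0.0]
force: [0.1, -0.4, -0.2]
finger_gap: 0.0432
finger_force: 61.3
shift [-0.19  0.05  1.42] turn [-0.001  0.001 -0.004] now [0.6316 0.0069 0.0942] t 25.85 F [ 0.14 -0.4  -0.19]
clock: 26.25
eef_pos: [0.6325, 0.0069, 0.0864]
tcp_rot: [0.735, 0.678, 0.001, 0.001]
force: [0.7, -0.1, 0.1]
finger_gap: 0.0436
finger_force: 61.3
```

```bash
python3 -m inch '[[0,[0,0,0.2],[0,0,0]],[0,[0,0,0.5],[0,0,0]],[0,[0,0,0.7],[0,0,0]],[0,[0,0,0.7],[0,0,0]]]'; python3 -m inch '[[0,[0,0,0.2],[0,0,0]],[0,[0,0,0.2],[0,0,0]]]'
```

```text
clock: 26.65
eef_pos: [0.6322, 0.0067, 0.0787]
tcp_rot: [0.735, 0.678, 0.0, 0.0]
force: [-0.0, -1.1, -1.3]
finger_gap: 0.0435
finger_force: 61.3
clock: 26.85
eef_pos: [0.6324, 0.0067, 0.0769]
tcp_rot: [0.735, 0.678, 0.001, 0.001]
force: [0.4, 0.3, 0.2]
finger_gap: 0.0438
finger_force: 61.3
```

```bash
python3 -m inch '[[0,[0,0,0.15],[0,0,0]],[0,[0,0,0.15],[0,0,0]]]'
```

```text
clock: 27.05
eef_pos: [0.6327, 0.0066, 0.0758]
tcp_rot: [0.735, 0.678, 0.001, 0.001]
force: [-0.0, -0.2, 1.2]
finger_gap: 0.0434
finger_force: 61.5
```

```bash
python3 -m inch '[[0,[0,0,0.08],[0,0,0]],[0,[0,0,0.08],[0,0,0]]]'
```

```text
clock: 27.25
eef_pos: [0.6327, 0.0066, 0.0752]
tcp_rot: [0.735, 0.678, 0.001, 0.001]
force: [-2.2, -0.0, 2.9]
finger_gap: 0.0433
finger_force: 61.7
```

```bash
python3 -m inch '[[4.6,[0,0,0],[0,0,0]],[5.2,[0,0,0],[0,0,0]],[6,[0,0,0],[0,0,0]],[6,[0,0,0],[0,0,0]],[6,[0,0,0],[0,0,0]]]'; python3 -m inch '[[6,[0,0,-1],[0,0,0]],[6,[0,0,-3],[0,0,0]],[6,[0,0,-7],[0,0,0]],[6,[0,0,-12],[0,0,0]],[6,[0,-10,-14],[0,0,0]],[6,[0,-20,-14],[0,0,0]],[6,[0,-20,-14],[0,0,0]],[6,[0,-20,-14],[0,0,0]]]'
python3 - <<'E'
from h import *
c=cam("top");m=mask(c[0],(95,70,20),(125,255,255)); m=cv2.morphologyEx(m,cv2.MORPH_CLOSE,np.ones((3,3)))
h=hull(m,(240,200)); P=np.array([plane(c,q,.116) for q in h]); k,r=circ(P)
a=np.radians(-4.4); d=k-[.627,.0055]; print("bowl",k,r,"in platform frame",d@[np.cos(a),np.sin(a)],d@[-np.sin(a),np.cos(a)])
s=cam("side")
x=np.hstack([cv2.resize(c[0][150:300,180:340],(400,375),interpolation=2),cv2.resize(s[0][110:260,170:330],(400,375))]);cv2.imwrite("pics/s6.png",x[:,:,::-1])
E
```

```text
clock: 27.75
eef_pos: [0.6325, 0.0067, 0.0747]
tcp_rot: [0.735, 0.678, 0.001, 0.001]
force: [0.2, 1.0, 0.4]
finger_gap: 0.0597
finger_force: 0.0
clock: 28.55
eef_pos: [0.4325, 0.0226, 0.2148]
tcp_rot: [0.735, 0.678, 0.001, 0.001]
force: [-0.9, 1.0, 1.4]
finger_gap: 0.0598
finger_force: 0.0
bowl [0.63202161 0.00458124] 0.0690479409872163 in platform frame 0.00507729744697207 -0.0005308023228905588
```

View pics/s6.png

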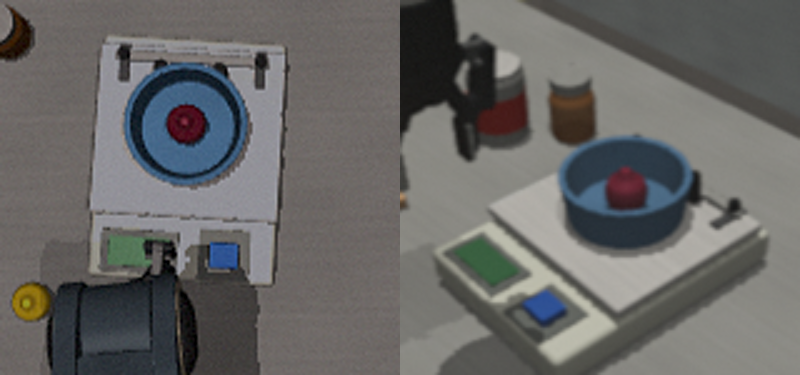

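The onion stands upright in the bowl at (186,124) in the crop. The bowl is still home against both posts, the key is up and the robot is clear.

```bash
python3 -c "
from station import bot
print(bot.job_done())"
```

```text
the job is handed in; nothing more can be done
None
```

I handed the job in at about 29 s: the bowl was pushed home with about 7 N for over a second, the tare key was held down for over a second and released, and the red onion stands in the bowl with the robot clear.

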